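# Loosen the bun slicer's clamp bolt with its ratchet

## Task

The guide fence of the bun slicer has to be freed for a different bun size. Flip the red direction lever on the ratchet all the way over to the loosen side (anticlockwise seen from above), then work the handle to and fro until the clamp bolt's white pointer stands inside the green band, and let go. Do not tighten the bolt any further on the way, leave the lever on the loosen side, and do not push aside the things standing around.

Things in the scene. Friction and masses are not known exactly. Their poses are not given: they have to be found in the camera images.
- slicer: White bun slicer fixed to the counter; deck 340 x 306 mm, steel top at 60 mm. Origin: on the counter (z = 0) right under the upright axis of the clamp bolt. x points away from the operator to the cutter housing (140 to 230 mm from the axis, 135 mm high), y to its left. Two fences 90 mm high stand at y = 118 and -118 mm, x 25 to 140 mm. The ratchet handle points along -x at joint value 0.
- ratchet (a joint): Swing of the ratchet handle about the bolt axis, rad, + anticlockwise from above, stops at -0.65 and 0.65. A level bar out to 190 mm from the axis, 86 to 108 mm high. Idle direction: almost free (under 0.2 N m, clicks). Working direction: carries the bolt, about 0.6 N m (4 N at the grip). Tooth pitch 0.52 rad: up to that much of a stroke may be idle before a pawl takes a tooth.
- handle_stop (a point): Top of the end-stop post that halts the handle at its anticlockwise end (0.65): a dark post 10 mm thick, top 100 mm above the counter, 100 mm from the bolt axis. Its twin stands mirrored on the clockwise side.
- direction_lever (a joint): Red lever on the ratchet, relative to the handle, rad: 0 = tighten side (as found, up to 0.1), 0.90 = fully on the loosen side, anticlockwise from above; half way the ratchet grips both ways. Pivot 86 mm from the bolt axis on the handle's centre line; arm points outward, 0.45 rad clockwise of the handle's line at 0, 0.45 anticlockwise at 0.90. Stiff: stays where left.
- lever_tab (a point): Upright red tab on the lever, 28 mm from its pivot, pushed sideways: 8 mm thick, 12 mm along the lever, 107 to 137 mm high (this point: 125); lever arm below it up to 113 mm, handle up to 108. Some 4 N flip it, more than the idle handle resists: pushed towards loosen it first carries the handle along anticlockwise to its stop, and flips only there.
- handle_grip (a point): Middle of the black grip of the ratchet handle: 162 mm out from the bolt axis, 97 mm above the counter. The grip is 56 mm long (along the handle), 22 mm wide and 22 mm tall, with 26 mm or more of air below it.
- bolt_wheel (a joint): Turn of the clamp bolt with its tooth wheel, rad, positive = loosening (anticlockwise from above). 0 = hard tight; found at 0.2 to 0.4; the green band runs from 1.90 to 3.35; stop at 3.3. Stays where it is left.
- pointer_tip (a point): Tip of the white pointer on the bolt, 70 mm from the bolt axis, 67 mm above the counter, over a black disc with a red band (tight) and a green band (loosened). It points 1.3 rad clockwise of the slicer's x axis at bolt value 0 and turns with the bolt.
- shaker: Bystander: steel flour shaker, 68 mm in diameter, 92 mm tall, origin under its centre.
- bun_tray: Bystander: black tray 260 x 180 x 18 mm with six buns, 45 mm high in all, origin under its centre.
- card_stand: Bystander: blank dark price card 75 mm wide, 60 mm high on a small wooden foot, origin under its centre.

How it is judged:
On the way, in this order (a step that is already met when the one before it is completed fails the run):
1. the direction lever is flipped fully to the loosen side while the bolt is still tight (value of joint direction_lever above 0.75 rad and value of joint bolt_wheel below 0.7 rad), for 0.2 s.
2. the bolt is loosened until its pointer is in the green band (value of joint bolt_wheel above 1.85 rad), for 0.2 s.
At the end, for the whole second after the job is handed in: The bolt is turned to 1.85 rad or more (pointer in the green band), the direction lever stands on the loosen side (above 0.75 rad), the handle is released and at rest anywhere in its swing (below 0.05 rad/s), and the shaker, bun tray and card stand are each within 30 mm of where they stood (value of joint bolt_wheel above 1.85 rad and value of joint direction_lever above 0.75 rad and velocity of joint ratchet between -0.05 and 0.05 rad/s and distance of each of shaker, bun_tray, card_stand from where it was at the start of the episode below 0.03 m); the robot touches nothing.
It fails at once if the bolt is tightened further (below 0.08 rad) (value of joint bolt_wheel below 0.08 rad).
It fails at once if the shaker is pushed 30 mm or more (distance of shaker from where it was at the start of the episode above 0.03 m).
It fails at once if the bun tray is pushed 30 mm or more (distance of bun_tray from where it was at the start of the episode above 0.03 m).
It fails at once if the card stand is pushed 30 mm or more (distance of card_stand from where it was at the start of the episode above 0.03 m).
It also fails if it takes over 56 s, if anything falls off the work surface, if the arm or the gripper's body presses on something with over 40 N, if the wrist force passes 120 N, or if a joint passes its speed limit or range.

## Robot

A 7-joint arm with a two-finger parallel gripper is mounted at the origin on the work surface. World frame = base frame: x ahead of the robot, y to its left, z up, the work surface at z = 0. Lengths are in m, angles in rad, forces in N, time in s.
With the tool pointing down it reaches from about 0.425 to 0.95 m from the base axis. Payload 4.7 kg.
Tool frame: the origin (TCP) lies at the very end of the fingers, on their centre line; the grasp point (between the pads) lies 19 mm behind it; z points along the fingers, y is the line along which they close (so a half turn about z gives the same grasp; the last joint's range is limited). The gripper opens to 85 mm and grips with 20 to 120 N. Pads are 22 mm wide; open, the fingers measure 114 mm over their backs; the gripper's body (76 mm by 85 mm) begins 54 mm behind the grasp point. The pads swing forward as they close: fully open they stand 13 mm farther back than shut.
Start: joints at [1.266, 0.469, -0.049, 1.532, 0.024, 1.141, -0.082], TCP at [0.184, -0.649, 0.196] pointing down, gripper open.
Joint ranges: [-2.59, 2.59], [-0.33, 1.99], [-1.39, 1.29], [0.1, 2.45], [-1.04, 4.18], [0.21, 1.99], [-2.66, 2.66]. Speed limits (rad/s): [2.57, 2.57, 3.14, 3.14, 3.14, 3.14, 3.14].

## Interface

Orientations are given as a rotation vector (axis times angle).
In Python, from workcell import robot, viewer, silhouettes, landmark_of gives the robot as it stands.
- The arm moves only by the tool drive_tool, never from a script. Its argument "deltas" is a list of rows, each a list of 7 numbers: the shift along the tool's x, y, z each as a share of 8 cm, from -1 to 1, then the turn, a rotation vector about the tool's x, y, z each as a share of 180 degrees, from -1 to 1, then the closure, from -1 (fully open) to 1 (shut). In form: [[x, y, z, ax, ay, az, gripper], ...]. A call has 1 to 20 rows; each row shifts and turns the commanded pose from where the row before left it, along the tool's axes as they then stand; what a row does not reach is not made up. A row lasts 1/8 s, in which the tool goes at most 62.5 mm and 10.7 degrees, less where a joint would pass 70% of its speed; a pose out of reach is approached as far as the arm can. A call with a number of a shift or a turn outside -1 to 1 is refused whole. A call with a gripper value outside its range is refused whole. The fingers move at their own pace and stop on an object; "newtons" is the grip in N (left out, the last holds). Time passes only in rows, so rows that do not move let the fingers close. It gives the time, the measured TCP pose, the force, the opening and the grip force at its end, in the units of the state.
- robot.read_state(): the state, without advancing time (a new reading comes with each control period).
- viewer.read_camera(name): name is "side" or "top"; returns a dict with "color" (400x640x3 uint8, blue, green, red), "fx", "fy", "cx", "cy" (pixels), "rvec" (rotation vector, rad) and "tvec" (3), from world to camera coordinates, as OpenCV has them. Camera axes: x right, y down, z forward; pixel columns grow to the right and rows downward; lengths in m; the calibration is good to about 2 mm. A picture is of the moment at which its call begins. There is no depth.
- robot.sign_off(): hands the job in; it is judged then, once.
Trained networks look in the newest picture that a camera, given by its name, has taken for a name from the list of things; names that differ only in an ending like _2 or _b are one class to them, and where a whole thing is asked for, a point or a joint stands for the part that bears it (a point fixed in the world has none). Each returns a list of dicts, best first, with "p" (0 to 1); they miss things now and then, are a little off and sometimes report something else, mostly with a low value. They report only what shows in the picture. A call takes as long as a camera call.
- silhouettes(camera, query): "mask" (400x640 bool, what is visible of it) and "box" ([left, top, width, height] in pixels, round what is visible of it).
- landmark_of(camera, query): "position" ([column, row] in pixels: a listed point, or the origin of a listed thing).
The state is a dict: "t": time; "qpos": joint angles; "joint_vel": joint speeds; "joint_efforts": joint torques, N m; "eef_pos": TCP position; "eef_rot": TCP orientation; "force": force on the tool from outside, world axes, zero at the start; "torque": the same for the moment, N m; "width": opening from 0.0 (shut) to 1.0 (fully open); "grasp_force": force on a finger pad.
Only numpy, scipy, OpenCV 4.12 (cv2) and the standard library are available. Lean on these libraries where they do the work, as an engineer would, in place of code of your own. Each camera call takes 0.05 s, during which the arm holds its last target. There are 200 camera calls.

## Working session

There is one attempt and no reset: what is moved stays moved. The work goes in short steps, Python scripts to look and compute and a tool call to move; the robot and the scene stay as the last step left them, time stands still between calls to the robot, and variables do not carry over. Pictures are saved under pics/ and viewed, at most 10 in all, crops included, and the job is handed in when it is done.

Besides the shell and the picture viewer there is one more tool, called after "Call:" as a command line: name --pt "numbers of a row" for each row, then --argument value for the rest. drive_tool: Moves the arm, as the interface text tells. Shift numbers are shares of 8 cm and turn numbers shares of 180 degrees, none past 1 either way. Its arguments: {"type":"object","properties":{"deltas":{"type":"array","items":{"type":"array","items":{"type":"number"}}},"newtons":{"type":"number"}},"required":["deltas"]}

```bash
mkdir -p pics; cat > h.py <<'E'
import numpy as np, cv2
from workcell import robot, viewer, silhouettes, landmark_of
def cam(n):
    c=viewer.read_camera(n); K=np.array([[c['fx'],0,c['cx']],[0,c['fy'],c['cy']],[0,0,1.]])
    R=cv2.Rodrigues(np.array(c['rvec'],float))[0]; t=np.array(c['tvec'],float).reshape(3)
    return c['color'],K,R,t
def ray(K,R,t,px):
    d=R.T@np.linalg.inv(K)@np.array([px[0],px[1],1.]); return -R.T@t,d
def atz(K,R,t,px,z):
    o,d=ray(K,R,t,px); return o+d*(z-o[2])/d[2]
def tri(c1,p1,c2,p2):
    P=[c[0]@np.c_[c[1],c[2]] for c in (c1,c2)]
    X=cv2.triangulatePoints(P[0],P[1],np.array(p1,float).reshape(2,1),np.array(p2,float).reshape(2,1))[:,0]
    return X[:3]/X[3]
def proj(K,R,t,X):
    x=K@(R@np.array(X)+t); return x[:2]/x[2]
E
python3 - <<'E'
from h import *
C={}
for n in('side','top'):
    im,*k=cam(n); C[n]=k; cv2.imwrite(f'pics/{n}0.png',im); print(n,'cam at',(-k[1].T@k[2]).round(3))
for q in['slicer','handle_stop','lever_tab','handle_grip','pointer_tip','shaker','bun_tray','card_stand']:
    L={n:landmark_of(n,q) for n in C}
    print(q,{n:[(np.round(a['position'],1).tolist(),round(a['p'],2)) for a in L[n][:2]] for n in L})
    if L['side'] and L['top']: print('   ',tri(C['side'],L['side'][0]['position'],C['top'],L['top'][0]['position']).round(4))
s=robot.read_state();print(s['t'],s['eef_pos'],s['eef_rot'])
E
```

```text
side cam at [ 0.569 -0.655  0.914]
top cam at [0.516 0.016 1.231]
slicer {'side': [([343.7, 203.7], 0.94)], 'top': [([288.9, 186.1], 0.88)]}
    [0.6585 0.0824 0.0033]
handle_stop {'side': [([313.6, 201.9], 0.7), ([344.6, 202.9], 0.2)], 'top': [([314.3, 212.2], 0.56)]}
    [0.584  0.0193 0.0926]
lever_tab {'side': [([315.1, 150.8], 0.7), ([294.4, 156.9], 0.25)], 'top': [([247.0, 213.3], 0.67)]}
    [0.5841 0.1664 0.1234]
handle_grip {'side': [([294.6, 156.2], 0.82), ([311.1, 152.1], 0.21)], 'top': [([238.2, 234.6], 0.96)]}
    [0.5341 0.1904 0.0824]
pointer_tip {'side': [([362.8, 206.6], 0.64)], 'top': []}
shaker {'side': [([359.2, 140.6], 0.89)], 'top': [([191.6, 151.3], 0.82)]}
    [0.7319 0.3186 0.0161]
bun_tray {'side': [([335.1, 302.4], 0.88)], 'top': [([403.1, 200.9], 0.81)]}
    [ 0.6234 -0.1988 -0.0115]
card_stand {'side': [([300.4, 147.9], 0.52)], 'top': [([197.3, 230.9], 0.77)]}
    [0.5453 0.2999 0.0087]
0.9 [ 0.18383539 -0.64949733  0.19602115] [3.11172811e+00 4.31816800e-01 6.49763893e-05]
```

View pics/top0.png

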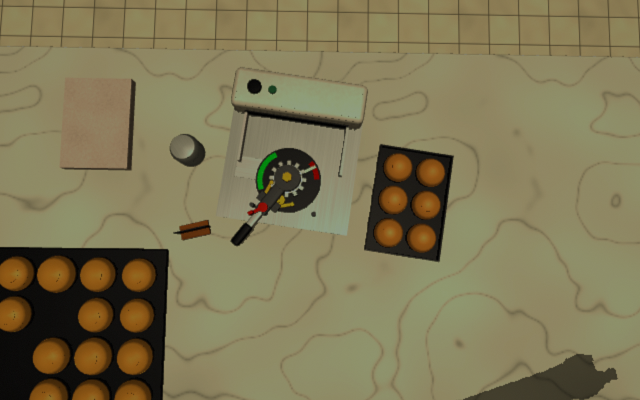

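View pics/side0.png

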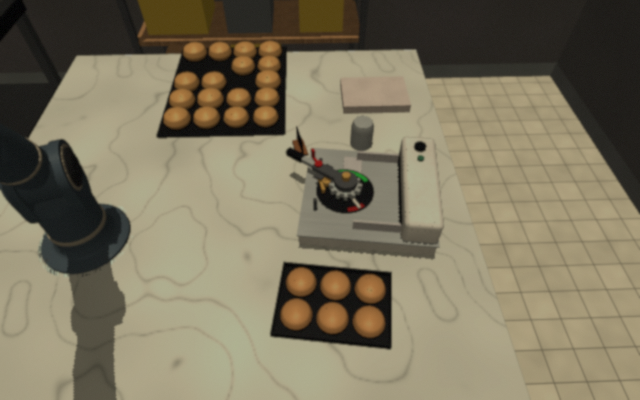

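```bash
cat >> h.py <<'E'
B=np.array([.6585,.0824]); YAW=-.14
def u(a): return np.array([np.cos(a),np.sin(a)])
def plan(wps,grip):
    """wps: (x,y,z,yaw_of_tool_x deg,n rows); prints tool-frame rows"""
    s=robot.read_state(); R=cv2.Rodrigues(np.array(s['eef_rot'],float))[0]
    p=np.array(s['eef_pos'],float); rows=[]
    for x,y,z,yd,n in wps:
        a=np.radians(yd); Rt=np.array([[np.cos(a),np.sin(a),0],[np.sin(a),-np.cos(a),0],[0,0,-1.]])
        w=cv2.Rodrigues(R.T@Rt)[0].ravel()/n; d=(np.array([x,y,z])-p)/n; dR=cv2.Rodrigues(w)[0]
        for i in range(n):
            rows.append([round(float(v),2)+0. for v in np.r_[R.T@d/.08,w/np.pi]]+[grip])
            q=np.array(rows[-1]); p=p+R@q[:3]*.08; R=R@cv2.Rodrigues(q[3:6]*np.pi)[0]
    print(str(rows).replace(' ','')); print(len(rows),'end',p.round(4),cv2.Rodrigues(R)[0].ravel().round(3))
E
python3 - <<'E'
from h import *
plan([(.55,-.2,.2,16,11),(.605,.174,.2,23,9)],1)
E
```

```text
[[0.54,-0.38,0.0,0.0,0.0,0.0,1],[0.54,-0.38,0.0,0.0,0.0,0.0,1],[0.54,-0.38,0.0,0.0,0.0,0.0,1],[0.54,-0.38,0.0,0.0,0.0,0.0,1],[0.54,-0.38,0.0,0.0,0.0,0.0,1],[0.54,-0.38,0.0,0.0,0.0,0.0,1],[0.54,-0.38,0.0,0.0,0.0,0.0,1],[0.54,-0.38,0.0,0.0,0.0,0.0,1],[0.54,-0.38,0.0,0.0,0.0,0.0,1],[0.54,-0.38,0.0,0.0,0.0,0.0,1],[0.54,-0.38,0.0,0.0,0.0,0.0,1],[0.21,-0.48,-0.01,0.0,0.0,0.0,1],[0.21,-0.48,-0.01,0.0,0.0,0.0,1],[0.21,-0.48,-0.01,0.0,0.0,0.0,1],[0.21,-0.48,-0.01,0.0,0.0,0.0,1],[0.21,-0.48,-0.01,0.0,0.0,0.0,1],[0.21,-0.48,-0.01,0.0,0.0,0.0,1],[0.21,-0.48,-0.01,0.0,0.0,0.0,1],[0.21,-0.48,-0.01,0.0,0.0,0.0,1],[0.21,-0.48,-0.01,0.0,0.0,0.0,1]]
20 end [0.6014 0.1754 0.2032] [3.112 0.432 0.   ]
```

Call:
drive_tool --pt "0.54 -0.38 0 0 0 0 1" --pt "0.54 -0.38 0 0 0 0 1" --pt "0.54 -0.38 0 0 0 0 1" --pt "0.54 -0.38 0 0 0 0 1" --pt "0.54 -0.38 0 0 0 0 1" --pt "0.54 -0.38 0 0 0 0 1" --pt "0.54 -0.38 0 0 0 0 1" --pt "0.54 -0.38 0 0 0 0 1" --pt "0.54 -0.38 0 0 0 0 1" --pt "0.54 -0.38 0 0 0 0 1" --pt "0.54 -0.38 0 0 0 0 1" --pt "0.21 -0.48 0 0 0 0 1" --pt "0.21 -0.48 0 0 0 0 1" --pt "0.21 -0.48 0 0 0 0 1" --pt "0.21 -0.48 0 0 0 0 1" --pt "0.21 -0.48 0 0 0 0 1" --pt "0.21 -0.48 0 0 0 0 1" --pt "0.21 -0.48 0 0 0 0 1" --pt "0.21 -0.48 0 0 0 0 1" --pt "0.21 -0.48 0 0 0 0 1"

```text
t: 3.4
eef_pos: [0.6016, 0.1766, 0.1961]
eef_rot: [3.112, 0.431, 0.001]
force: [0.2, -0.1, -0.4]
width: -0.001
grasp_force: 0.0
```

```bash
sed -i 's/round(float(v),2)+0. for v in np.r_\[R.T@d\/.08,w\/np.pi\]\]/round(float(v),k)+0. for v,k in zip(np.r_[R.T@d\/.08,w\/np.pi],[2,2,2,3,3,3])]/' h.py
python3 - <<'E'
from h import *
plan([(.607,.176,.15,23,3),(.607,.176,.119,23,2)],1)
E
```

```text
[[0.02,0.01,0.19,0.0,0.0,-0.013,1],[0.02,0.01,0.19,0.0,0.0,-0.013,1],[0.02,0.01,0.19,0.0,0.0,-0.013,1],[0.0,0.0,0.2,0.0,0.0,-0.001,1],[0.0,0.0,0.2,0.0,0.0,-0.001,1]]
5 end [0.607  0.1757 0.1186] [3.077e+00 6.310e-01 1.000e-03]
```

Call:
drive_tool --pt "0.02 0.01 0.19 0 0 -0.013 1" --pt "0.02 0.01 0.19 0 0 -0.013 1" --pt "0.02 0.01 0.19 0 0 -0.013 1" --pt "0 0 0.2 0 0 0 1" --pt "0 0 0.19 0 0 0 1" --pt "0 0 0 0 0 0 1"

```text
t: 4.15
eef_pos: [0.6057, 0.1739, 0.1175]
eef_rot: [3.079, 0.621, -0.005]
force: [0.3, -0.5, -0.3]
width: 0.002
grasp_force: 0.0
```

```bash
python3 - <<'E'
from h import *
im,*k=cam('top'); cs=cv2.resize(im[120:270,190:350],None,fx=4,fy=4,interpolation=3)
im2,*k2=cam('side'); cs2=cv2.resize(im2[100:250,260:420],None,fx=4,fy=4,interpolation=3)
cv2.imwrite('pics/a.png',cv2.resize(np.hstack([cs,cs2]),(800,375)))
for q in('lever_tab','handle_grip'):
  a,b=landmark_of('top',q),landmark_of('side',q)
  if a and b: print(q,a[0]['p'],b[0]['p'],tri(k,a[0]['position'],k2,b[0]['position']))
# phase A about bolt (start handle 139 -> 213), B about pivot
plan0=[]
d=.015
for th in np.linspace(139,211,7):
    t=np.radians(th); l=t-.45; tab=B+.086*u(t)+.028*u(l); c=tab-d*u(l+np.pi/2); plan0.append((*c,.118,np.degrees(l)-90,2 if th>139 else 1))
plan(plan0,1)
E
```

```text
lever_tab 0.49 0.68 [0.57971079 0.16547486 0.11459538]
[[-0.15,0.0,0.02,0.0,0.0,-0.002,1],[-0.13,0.04,0.0,0.0,0.0,-0.033,1],[-0.14,0.03,0.0,0.0,0.0,-0.033,1],[-0.13,0.04,0.0,0.0,0.0,-0.034,1],[-0.14,0.03,0.0,0.0,0.0,-0.034,1],[-0.13,0.05,0.0,0.0,0.0,-0.033,1],[-0.14,0.03,0.0,0.0,0.0,-0.033,1],[-0.13,0.04,0.0,0.0,0.0,-0.033,1],[-0.14,0.03,0.0,0.0,0.0,-0.033,1],[-0.14,0.04,0.0,0.0,0.0,-0.034,1],[-0.14,0.03,0.0,0.0,0.0,-0.034,1],[-0.13,0.04,0.0,0.0,0.0,-0.033,1],[-0.14,0.03,0.0,0.0,0.0,-0.033,1]]
13 end [0.5551 0.0503 0.1183] [2.118e+00 2.319e+00 2.000e-03]
```

View pics/a.png

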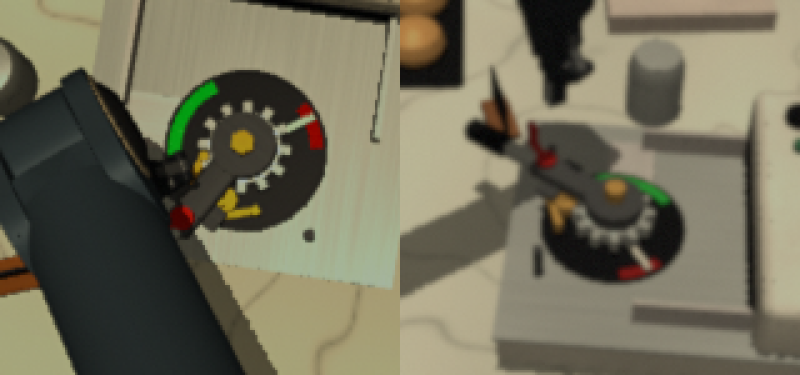

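```bash
python3 - <<'E'
from h import *
p=robot.read_state()['eef_pos']
for n in('top','side'):
    im,*k=cam(n); a=proj(*k,p); b=proj(*k,[.582,.165,.137]); c=proj(*k,[.582,.165,.112]); print(n,a,b,c)
    x,y=int(a[0]),int(a[1]); cr=cv2.resize(im[y-30:y+40,x-40:x+40],None,fx=5,fy=5,interpolation=2)
    for q,col in((a,(0,255,0)),(b,(255,0,255)),(c,(255,255,0))): cv2.circle(cr,tuple(int(v) for v in ((q-[x-40,y-30])*5)),4,col,1)
    cv2.imwrite(f'pics/b_{n}.png',cr)
cv2.imwrite('pics/b.png',np.hstack([cv2.imread('pics/b_top.png'),cv2.imread('pics/b_side.png')]))
E
```

```text
top [243.60084777 200.22115284] [246.73450215 211.25190529] [248.25979496 211.95193982]
side [320.79094036 149.54768902] [311.28619046 147.65618642] [311.39627364 154.57332048]
```

View pics/b.png

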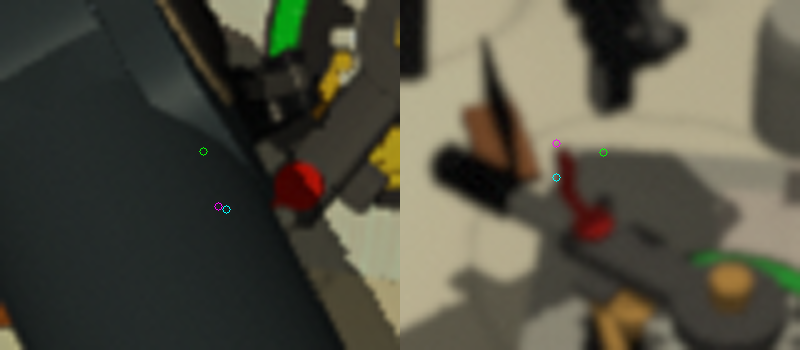

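```bash
python3 - <<'E'
from h import *
C={n:cam(n) for n in('top','side')}
s=robot.read_state();p=s['eef_pos'];print(p,s['qpos'])
print(tri(C['top'][1:],[257.6,188],C['side'][1:],[322.8,140.5]))
im=C['side'][0]
cr=cv2.resize(im[60:200,240:400],None,fx=5,fy=4.28,interpolation=2)
R=cv2.Rodrigues(np.array(s['eef_rot']))[0]
for z,col in((0,(0,255,0)),(-.05,(0,255,255)),(-.1,(255,0,255))):
    q=proj(*C['side'][1:],np.array(p)+R[:,2]*z); cv2.circle(cr,(int((q[0]-240)*5),int((q[1]-60)*4.28)),5,col,2)
cv2.imwrite('pics/c.png',cr)
E
```

```text
[0.60687951 0.17463565 0.11953853] [-0.04643762  0.50495162 -0.41622638  1.70375251  0.23760298  0.98240066
 -1.72162596]
[0.62003846 0.13639143 0.18886491]
```

View pics/c.png

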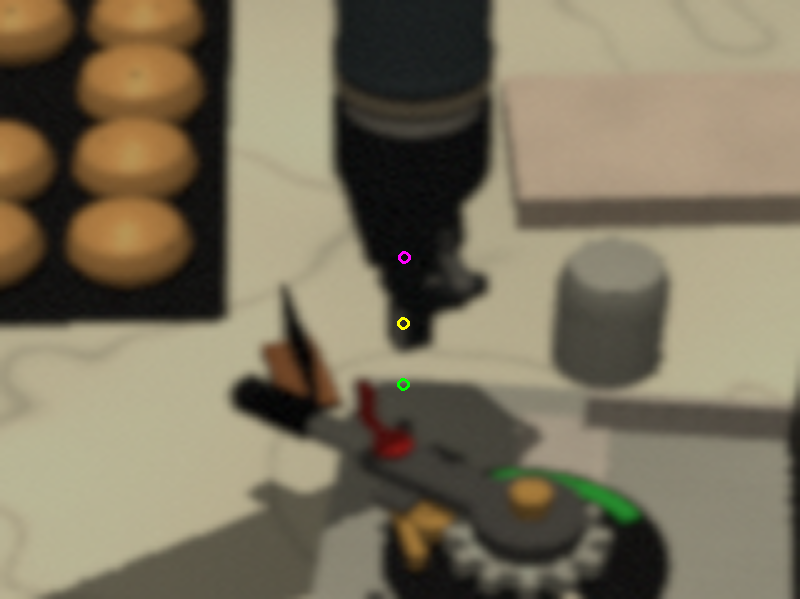

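Call:
drive_tool --pt "-0.15 0 0.02 0 0 0 1" --pt "-0.13 0.04 0 0 0 -0.033 1" --pt "-0.14 0.03 0 0 0 -0.033 1" --pt "-0.13 0.04 0 0 0 -0.033 1" --pt "-0.14 0.03 0 0 0 -0.033 1" --pt "0 0 0 0 0 0 1"

```text
t: 5.4
eef_pos: [0.564, 0.1366, 0.1175]
eef_rot: [2.887, 1.239, -0.002]
force: [0.2, -0.2, -0.2]
width: 0.001
grasp_force: 0.0
```

```bash
python3 - <<'E'
from h import *
C={n:cam(n) for n in('top','side')}
s=robot.read_state();p=np.array(s['eef_pos']);print(p,s['force'])
o=[]
R=cv2.Rodrigues(np.array(s['eef_rot']))[0]
for n in C:
    im,*k=C[n]; c=proj(*k,B.tolist()+[.1]).astype(int)-[15,15]
    a,b=c-[45,55]; cr=cv2.resize(im[b:b+110,a:a+90],None,fx=4.4,fy=4.4,interpolation=2)
    for z,col in((0,(0,255,0)),(-.05,(0,255,255)),(-.1,(255,0,255))):
        q=(proj(*k,p+R[:,2]*z)-[a,b])*4.4; cv2.circle(cr,(int(q[0]),int(q[1])),4,col,1)
    o.append(cr)
cv2.imwrite('pics/d.png',np.hstack(o))
E
```

```text
[0.56483889 0.13778146 0.11768792] [-0.40606979  0.71534554 -0.347513  ]
```

View pics/d.png

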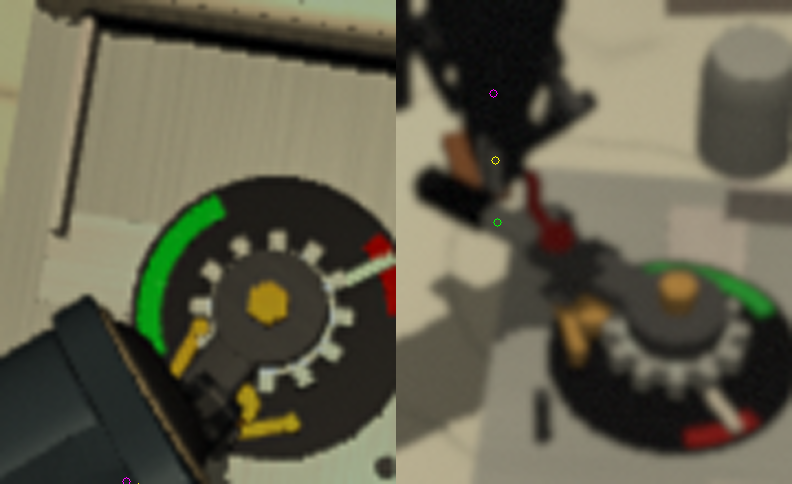

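```bash
python3 - <<'E'
from h import *
plan([(.58,.15,.16,30,3),(.610,.178,.16,23,2),(.610,.178,.095,23,5)],1)
E
```

```text
[[0.08,0.01,-0.18,0.0,0.0,0.031,1],[0.08,0.0,-0.18,0.0,0.0,0.031,1],[0.08,-0.01,-0.18,0.0,0.0,0.031,1],[0.25,-0.05,0.01,0.0,0.0,0.019,1],[0.25,-0.07,0.01,0.0,0.0,0.019,1],[0.0,0.0,0.16,0.0,0.0,0.0,1],[0.0,0.0,0.16,0.0,0.0,0.0,1],[0.0,0.0,0.16,0.0,0.0,0.0,1],[0.0,0.0,0.16,0.0,0.0,0.0,1],[0.0,0.0,0.16,0.0,0.0,0.0,1]]
10 end [0.6103 0.1777 0.0953] [3.079 0.624 0.   ]
```

Call:
drive_tool --pt "0.08 0.01 -0.18 0 0 0.031 1" --pt "0.08 0 -0.18 0 0 0.031 1" --pt "0.08 -0.01 -0.18 0 0 0.031 1" --pt "0.25 -0.05 0 0 0 0.019 1" --pt "0.25 -0.07 0 0 0 0.019 1" --pt "0 0 0.16 0 0 0 1" --pt "0 0 0.16 0 0 0 1" --pt "0 0 0.16 0 0 0 1" --pt "0 0 0.16 0 0 0 1" --pt "0 0 0.16 0 0 0 1" --pt "0 0 0 0 0 0 1"

```text
t: 6.88
eef_pos: [0.6095, 0.1773, 0.0954]
eef_rot: [3.078, 0.626, -0.004]
force: [0.4, -0.7, 0.3]
width: 0.005
grasp_force: 0.0
```

```bash
cat > look.py <<'E'
from h import *
import sys
C={n:cam(n) for n in('top','side')}
s=robot.read_state();p=np.array(s['eef_pos']);print(p,s['force'],s['width'])
o=[]
R=cv2.Rodrigues(np.array(s['eef_rot']))[0]
for n in C:
    im,*k=C[n]; a,b=proj(*k,B.tolist()+[.1]).astype(int)-[65,60]
    cr=cv2.resize(im[b:b+110,a:a+90],None,fx=4.4,fy=4.4,interpolation=2)
    for z,col in((0,(0,255,0)),(-.05,(0,255,255))):
        q=(proj(*k,p+R[:,2]*z)-[a,b])*4.4; cv2.circle(cr,(int(q[0]),int(q[1])),4,col,1)
    o.append(cr)
cv2.imwrite(f'pics/{sys.argv[1]}.png',np.hstack(o))
E
python3 look.py e
```

```text
[0.61049996 0.17785922 0.09688697] [ 0.63477097 -0.07272824  0.20964976] 0.0027219563868794614
```

View pics/e.png

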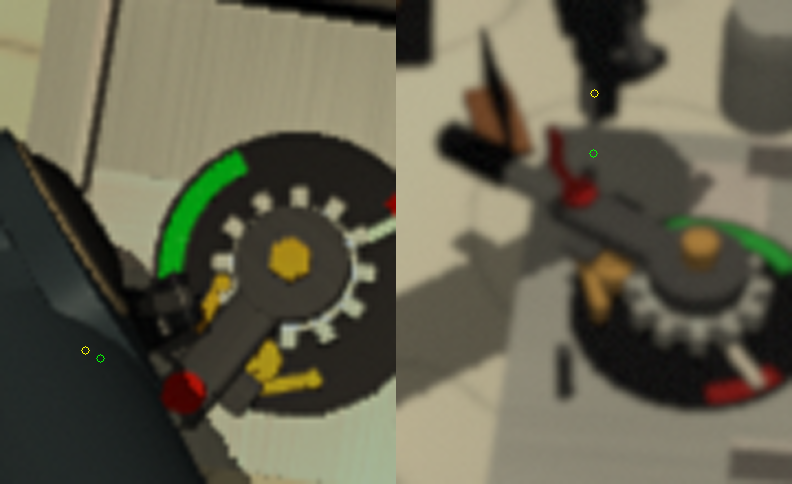

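```bash
cat > pa.py <<'E'
from h import *
import sys
a0,a1,n,z,d=map(float,sys.argv[1:6]); w=[]
for th in np.linspace(a0,a1,int(n)):
    t=np.radians(th); l=t-.45; c=B+.086*u(t)+.028*u(l)-d*u(l+np.pi/2); w.append((*c,z,np.degrees(l)-90,2))
plan(w,1)
E
python3 pa.py 139 157 3 .096 .015
```

```text
[[-0.1,0.01,0.01,0.0,0.0,-0.001,1],[-0.1,0.01,0.01,0.0,0.0,-0.001,1],[-0.1,0.03,0.0,0.0,0.0,-0.025,1],[-0.1,0.02,0.0,0.0,0.0,-0.025,1],[-0.1,0.03,0.0,0.0,0.0,-0.025,1],[-0.1,0.02,0.0,0.0,0.0,-0.025,1]]
6 end [0.5728 0.1472 0.0953] [-2.939 -1.109 -0.   ]
```

Call:
drive_tool --pt "-0.1 0.01 0 0 0 0 1" --pt "-0.1 0.01 0 0 0 0 1" --pt "-0.1 0.03 0 0 0 -0.025 1" --pt "-0.1 0.02 0 0 0 -0.025 1" --pt "-0.1 0.03 0 0 0 -0.025 1" --pt "-0.1 0.02 0 0 0 -0.025 1" --pt "0 0 0 0 0 0 1"

```text
t: 7.85
eef_pos: [0.572, 0.1464, 0.0971]
eef_rot: [2.943, 1.097, -0.0]
force: [-0.9, -0.2, -0.3]
width: -0.001
grasp_force: 0.0
```

```bash
cat > net.py <<'E'
from h import *
C={n:cam(n)[1:] for n in('top','side')}
for q in('lever_tab','handle_grip','pointer_tip'):
  L={n:landmark_of(n,q) for n in C}
  zz={'lever_tab':.125,'handle_grip':.097,'pointer_tip':.067}[q]
  for n in C:
    for e in L[n][:1]:
      X=atz(*C[n],e['position'],zz)[:2]-B
      print(q,n,round(e['p'],2),np.round(e['position']),'at z:',(X+B).round(3),'r',np.hypot(*X).round(3),'ang',np.degrees(np.arctan2(X[1],X[0])).round(1)%360)
s=robot.read_state();print(s['t'],s['eef_pos'],s['force'])
E
python3 net.py
```

```text
lever_tab top 0.55 [261. 223.] at z: [0.558 0.135] r 0.114 ang 152.3
lever_tab side 0.43 [306. 159.] at z: [0.568 0.136] r 0.105 ang 149.5
handle_grip side 0.98 [286. 168.] at z: [0.515 0.134] r 0.152 ang 160.1
pointer_tip top 0.62 [315. 165.] at z: [0.697 0.02 ] r 0.073 ang 301.4
pointer_tip side 0.58 [361. 207.] at z: [0.701 0.019] r 0.076 ang 303.9
8.25 [0.57244028 0.14759633 0.0967915 ] [-0.02069565  0.33475905 -0.65255926]
```

```bash
python3 pa.py 164 208 6 .097 .015
```

```text
[[-0.08,0.02,0.0,0.0,0.0,-0.02,1],[-0.08,0.02,0.0,0.0,0.0,-0.02,1],[-0.1,0.03,0.0,0.0,0.0,-0.024,1],[-0.11,0.02,0.0,0.0,0.0,-0.024,1],[-0.1,0.03,0.0,0.0,0.0,-0.025,1],[-0.1,0.02,0.0,0.0,0.0,-0.025,1],[-0.1,0.03,0.0,0.0,0.0,-0.024,1],[-0.1,0.02,0.0,0.0,0.0,-0.024,1],[-0.1,0.03,0.0,0.0,0.0,-0.025,1],[-0.1,0.02,0.0,0.0,0.0,-0.025,1],[-0.1,0.03,0.0,0.0,0.0,-0.024,1],[-0.1,0.02,0.0,0.0,0.0,-0.024,1]]
12 end [0.5535 0.0561 0.0968] [2.18  2.262 0.   ]
```

Call:
drive_tool --pt "-0.08 0.02 0 0 0 -0.02 1" --pt "-0.08 0.02 0 0 0 -0.02 1" --pt "-0.1 0.03 0 0 0 -0.024 1" --pt "-0.11 0.02 0 0 0 -0.024 1" --pt "-0.1 0.03 0 0 0 -0.025 1" --pt "-0.1 0.02 0 0 0 -0.025 1" --pt "-0.1 0.03 0 0 0 -0.024 1" --pt "-0.1 0.02 0 0 0 -0.024 1" --pt "-0.1 0.03 0 0 0 -0.025 1" --pt "-0.1 0.02 0 0 0 -0.025 1" --pt "-0.1 0.03 0 0 0 -0.024 1" --pt "-0.1 0.02 0 0 0 -0.024 1" --pt "0 0 0 0 0 0 1"

```text
t: 9.88
eef_pos: [0.5537, 0.0552, 0.0967]
eef_rot: [-2.182, -2.26, 0.0]
force: [0.3, 0.3, -0.2]
width: -0.002
grasp_force: 0.0
```

```bash
python3 net.py
```

```text
lever_tab side 0.67 [304. 184.] at z: [0.562 0.048] r 0.102 ang 199.4
handle_grip top 0.37 [196. 231.] at z: [0.539 0.282] r 0.233 ang 120.9
handle_grip side 0.94 [288. 207.] at z: [0.521 0.001] r 0.16 ang 210.7
pointer_tip top 0.73 [316. 164.] at z: [0.697 0.017] r 0.076 ang 300.3
pointer_tip side 0.58 [360. 206.] at z: [0.701 0.021] r 0.074 ang 304.8
10.275 [0.55342346 0.05610112 0.09683851] [-0.0447709   0.14644936 -0.04361177]
```

```bash
python3 - <<'E'
from h import *
w=[];t=np.radians(209.5)
for r in np.linspace(-.42,.52,8):
    l=t+r; c=B+.086*u(t)+.028*u(l)-.014*u(l+np.pi/2); w.append((*c,.097,np.degrees(l)-90,2))
plan(w,1)
E
```

```text
[[-0.03,0.01,0.0,0.0,0.0,-0.009,1],[-0.03,0.0,0.0,0.0,0.0,-0.009,1],[-0.02,-0.01,0.0,0.0,0.0,-0.022,1],[-0.02,-0.01,0.0,0.0,0.0,-0.022,1],[-0.03,-0.01,0.0,0.0,0.0,-0.021,1],[-0.03,-0.01,0.0,0.0,0.0,-0.021,1],[-0.02,-0.01,0.0,0.0,0.0,-0.021,1],[-0.02,-0.01,0.0,0.0,0.0,-0.021,1],[-0.03,-0.01,0.0,0.0,0.0,-0.022,1],[-0.02,-0.02,0.0,0.0,0.0,-0.022,1],[-0.02,-0.01,0.0,0.0,0.0,-0.021,1],[-0.02,-0.01,0.0,0.0,0.0,-0.021,1],[-0.03,-0.01,0.0,0.0,0.0,-0.021,1],[-0.03,-0.01,0.0,0.0,0.0,-0.021,1],[-0.02,-0.01,0.0,0.0,0.0,-0.022,1],[-0.02,-0.01,0.0,0.0,0.0,-0.022,1]]
16 end [0.5574 0.0235 0.0968] [ 0.83  3.03 -0.  ]
```

Call:
drive_tool --pt "-0.03 0.01 0 0 0 -0.009 1" --pt "-0.03 0 0 0 0 -0.009 1" --pt "-0.02 -0.01 0 0 0 -0.022 1" --pt "-0.02 -0.01 0 0 0 -0.022 1" --pt "-0.03 -0.01 0 0 0 -0.021 1" --pt "-0.03 -0.01 0 0 0 -0.021 1" --pt "-0.02 -0.01 0 0 0 -0.021 1" --pt "-0.02 -0.01 0 0 0 -0.021 1" --pt "-0.03 -0.01 0 0 0 -0.022 1" --pt "-0.02 -0.02 0 0 0 -0.022 1" --pt "-0.02 -0.01 0 0 0 -0.021 1" --pt "-0.02 -0.01 0 0 0 -0.021 1" --pt "-0.03 -0.01 0 0 0 -0.021 1" --pt "-0.03 -0.01 0 0 0 -0.021 1" --pt "-0.02 -0.01 0 0 0 -0.022 1" --pt "-0.02 -0.01 0 0 0 -0.022 1" --pt "0 0 0 0 0 0 1"

```text
t: 12.4
eef_pos: [0.5563, 0.0232, 0.0965]
eef_rot: [-0.83, -3.028, 0.001]
force: [-3.1, 1.2, 2.1]
width: 0.001
grasp_force: 1.7
```

```bash
sed -i 's/-\[65,60\]/-[65,50]/' look.py; python3 look.py f; python3 net.py
```

```text
[0.5564129  0.02308207 0.09655315] [-4.27016905  1.04718313  1.22683156] 0.0016722470389364508
lever_tab side 0.64 [311. 194.] at z: [0.577 0.017] r 0.104 ang 218.5
handle_grip side 0.57 [290. 207.] at z: [0.524 0.001] r 0.157 ang 211.2
pointer_tip top 0.87 [318. 164.] at z: [0.697 0.013] r 0.08 ang 299.0
pointer_tip side 0.79 [359. 210.] at z: [0.697 0.01 ] r 0.082 ang 297.8
12.9 [0.55701772 0.02290071 0.096604  ] [-4.61701323 -0.75670836  0.95930544]
```

View pics/f.png

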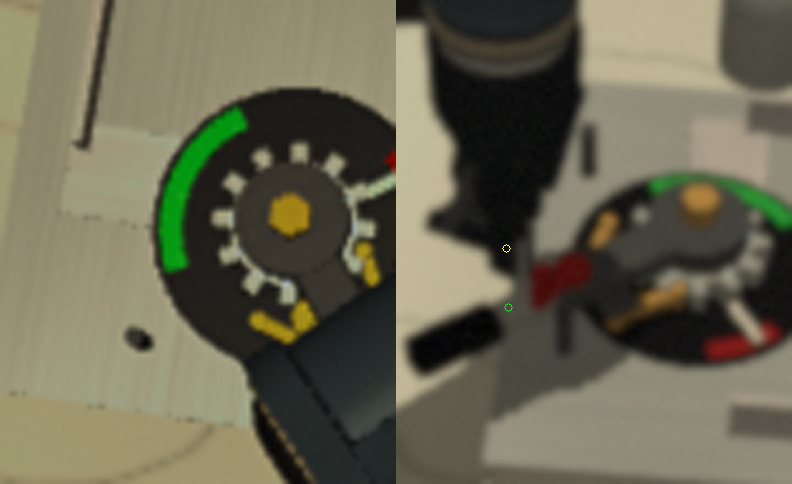

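Call:
drive_tool --pt "-0.04 0 0 0 0 -0.01 1" --pt "-0.04 -0.01 0 0 0 -0.01 1" --pt "0 0 0 0 0 0 1"

```text
t: 13.28
eef_pos: [0.5589, 0.0212, 0.0964]
eef_rot: [-0.73, -3.048, 0.001]
force: [-12.6, 2.9, 5.0]
width: -0.002
grasp_force: 6.0
```

```bash
python3 net.py|egrep 'tab|grip|\['
```

```text
lever_tab side 0.6 [309. 194.] at z: [0.572 0.018] r 0.108 ang 216.9
handle_grip side 0.79 [291. 205.] at z: [0.528 0.007] r 0.151 ang 210.1
pointer_tip top 0.54 [317. 166.] at z: [0.693 0.014] r 0.077 ang 296.6
pointer_tip side 0.77 [360. 208.] at z: [0.698 0.017] r 0.077 ang 301.1
13.675 [0.55891294 0.02113888 0.09634254] [-12.60255545   3.03422519   4.61868779]
```

```bash
cat > sw.py <<'E'
from h import *
import sys
# r z then angle,rows pairs
r,z,g=map(float,sys.argv[1:4]); w=[]; prev=None
for s in sys.argv[4:]:
    th,n=map(float,s.split(','))
    if prev is None: w.append((*(B+r*u(np.radians(th))),z,th,int(n)))
    else:
        for a in np.linspace(prev,th,int(n)+1)[1:]: w.append((*(B+r*u(np.radians(a))),z,a,1))
    prev=th
plan(w,g)
E
python3 - <<'E'
from h import *
c=B+.170*u(np.radians(209))
plan([(.5375,.033,.1,153,2),(.5375,.033,.17,153,3),(*c,.17,209,6),(*c,.05,209,6)],0)
E
```

```text
[[0.15,0.01,-0.02,0.0,-0.001,0.0,0],[0.15,0.01,-0.02,0.0,-0.001,0.0,0],[0.0,0.0,-0.29,0.0,0.0,0.0,0],[0.0,0.0,-0.29,0.0,0.0,0.0,0],[0.0,0.0,-0.29,0.0,0.0,0.0,0],[0.02,-0.09,0.0,0.0,0.0,-0.052,0],[0.04,-0.08,0.0,0.0,0.0,-0.052,0],[0.05,-0.08,0.0,0.0,0.0,-0.052,0],[0.06,-0.07,0.0,0.0,0.0,-0.052,0],[0.07,-0.06,0.0,0.0,0.0,-0.052,0],[0.08,-0.05,0.0,0.0,0.0,-0.052,0],[0.0,0.0,0.25,0.0,0.0,0.0,0],[0.0,0.0,0.25,0.0,0.0,0.0,0],[0.0,0.0,0.25,0.0,0.0,0.0,0],[0.0,0.0,0.25,0.0,0.0,0.0,0],[0.0,0.0,0.25,0.0,0.0,0.0,0],[0.0,0.0,0.25,0.0,0.0,0.0,0]]
17 end [ 0.5097 -0.0006  0.0494] [ 7.920e-01 -3.038e+00  3.000e-03]
```

Call:
drive_tool --pt "0.15 0.01 0 0 0 0 1" --pt "0.15 0.01 0 0 0 0 1" --pt "0 0 -0.3 0 0 0 1" --pt "0 0 -0.3 0 0 0 1" --pt "0 0 -0.3 0 0 0 0" --pt "0.02 -0.09 0 0 0 -0.052 0" --pt "0.04 -0.08 0 0 0 -0.052 0" --pt "0.05 -0.08 0 0 0 -0.052 0" --pt "0.06 -0.07 0 0 0 -0.052 0" --pt "0.07 -0.06 0 0 0 -0.052 0" --pt "0.08 -0.05 0 0 0 -0.052 0" --pt "0 0 0.25 0 0 0 0" --pt "0 0 0.25 0 0 0 0" --pt "0 0 0.25 0 0 0 0" --pt "0 0 0.1 0 0 0 0" --pt "0 0 0 0 0 0 0"

```text
t: 15.68
eef_pos: [0.5131, -0.0019, 0.1002]
eef_rot: [0.79, -3.04, -0.001]
force: [0.7, 0.6, -1.1]
width: 0.501
grasp_force: 0.0
```

```bash
sed -i 's/-\[65,50\]/-[75,35]/' look.py; python3 look.py g; python3 net.py; python3 sw.py .17 .05 0 209.5,4
```

```text
[ 0.51385031 -0.00184152  0.10121928] [0.4889041 1.236216  0.2460132] 0.5002982528012238
lever_tab top 0.75 [317. 161.] at z: [0.695 0.014] r 0.078 ang 298.2
lever_tab side 0.57 [312. 197.] at z: [0.581 0.009] r 0.107 ang 223.3
handle_grip side 0.92 [287. 208.] at z: [0.518 0.   ] r 0.162 ang 210.3
pointer_tip top 0.72 [317. 164.] at z: [0.698 0.014] r 0.079 ang 299.9
pointer_tip side 0.58 [361. 207.] at z: [0.703 0.018] r 0.078 ang 304.5
16.175 [ 0.51351855 -0.00237912  0.10100887] [ 0.61436484  0.0555805  -0.01326006]
[[0.01,0.01,0.16,0.0,0.0,-0.001,0.0],[0.01,0.01,0.16,0.0,0.0,-0.001,0.0],[0.01,0.01,0.16,0.0,0.0,-0.001,0.0],[0.01,0.01,0.16,0.0,0.0,-0.001,0.0]]
4 end [ 0.5092 -0.0012  0.0498] [-0.808  3.035 -0.   ]
```

View pics/g.png

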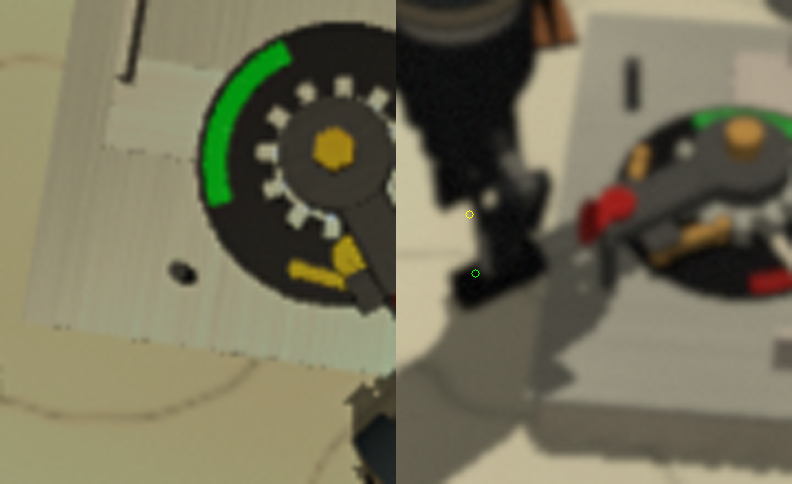

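Call:
drive_tool --pt "0.01 0.01 0.12 0 0 0 0" --pt "0.01 0.01 0.12 0 0 0 0" --pt "0 0 0.12 0 0 0 0" --pt "0 0 0.12 0 0 0 0" --pt "0 0 0.12 0 0 0 0" --pt "0 0 0 0 0 0 0"

```text
t: 16.92
eef_pos: [0.5107, -0.0017, 0.052]
eef_rot: [0.79, -3.039, -0.001]
force: [-0.4, -0.6, 0.4]
width: 0.502
grasp_force: 0.0
```

```bash
python3 sw.py .17 .053 0 209,1 170,10
```

```text
[[0.0,0.02,-0.01,0.0,0.0,0.001,0.0],[-0.01,0.15,0.0,0.0,0.0,0.021,0.0],[0.0,0.14,0.0,0.0,0.0,0.022,0.0],[-0.01,0.15,0.0,0.0,0.0,0.022,0.0],[0.0,0.14,0.0,0.0,0.0,0.021,0.0],[-0.01,0.15,0.0,0.0,0.0,0.022,0.0],[0.0,0.14,0.0,0.0,0.0,0.022,0.0],[-0.01,0.14,0.0,0.0,0.0,0.021,0.0],[0.0,0.15,0.0,0.0,0.0,0.022,0.0],[-0.01,0.14,0.0,0.0,0.0,0.022,0.0],[0.0,0.15,0.0,0.0,0.0,0.021,0.0]]
11 end [0.4911 0.1121 0.0528] [-0.272 -3.128  0.   ]
```

Call:
drive_tool --pt "0 0.15 0 0 0 0.021 0" --pt "0 0.14 0 0 0 0.022 0" --pt "0 0.15 0 0 0 0.022 0"

```text
t: 17.3
eef_pos: [0.4966, 0.0303, 0.0531]
eef_rot: [-0.472, 3.105, -0.0]
force: [0.4, -1.0, -0.6]
width: 0.501
grasp_force: 0.2
```

```bash
python3 net.py; python3 sw.py .17 .053 0 197,1 131,17
```

```text
lever_tab top 0.48 [306. 223.] at z: [0.559 0.036] r 0.11 ang 205.1
lever_tab side 0.64 [307. 186.] at z: [0.569 0.043] r 0.098 ang 203.8
handle_grip side 0.89 [284. 199.] at z: [0.511 0.027] r 0.158 ang 200.6
pointer_tip top 0.55 [319. 163.] at z: [0.7   0.011] r 0.083 ang 300.4
pointer_tip side 0.58 [361. 208.] at z: [0.703 0.017] r 0.079 ang 304.2
17.7 [0.49639878 0.02962793 0.0527283 ] [-1.29065105  0.40316092  0.06017728]
[[-0.01,0.04,0.0,0.0,0.0,0.002,0.0],[0.0,0.14,0.0,0.0,0.0,0.022,0.0],[-0.01,0.15,0.0,0.0,0.0,0.021,0.0],[0.0,0.14,0.0,0.0,0.0,0.022,0.0],[-0.01,0.14,0.0,0.0,0.0,0.021,0.0],[0.0,0.15,0.0,0.0,0.0,0.022,0.0],[-0.01,0.14,0.0,0.0,0.0,0.022,0.0],[0.0,0.14,0.0,0.0,0.0,0.021,0.0],[0.0,0.15,0.0,0.0,0.0,0.022,0.0],[-0.01,0.14,0.0,0.0,0.0,0.021,0.0],[0.0,0.15,0.0,0.0,0.0,0.022,0.0],[-0.01,0.14,0.0,0.0,0.0,0.021,0.0],[0.0,0.14,0.0,0.0,0.0,0.022,0.0],[-0.01,0.15,0.0,0.0,0.0,0.022,0.0],[0.0,0.14,0.0,0.0,0.0,0.021,0.0],[-0.01,0.15,0.0,0.0,0.0,0.022,0.0],[0.0,0.14,0.0,0.0,0.0,0.021,0.0],[-0.01,0.14,0.0,0.0,0.0,0.022,0.0]]
18 end [0.5468 0.2104 0.0527] [-1.303 -2.858 -0.   ]
```

Call:
drive_tool --pt "-0.01 0.04 0 0 0 0.002 0" --pt "0 0.14 0 0 0 0.022 0" --pt "-0.01 0.15 0 0 0 0.021 0" --pt "0 0.14 0 0 0 0.022 0" --pt "-0.01 0.14 0 0 0 0.021 0" --pt "0 0.15 0 0 0 0.022 0" --pt "-0.01 0.14 0 0 0 0.022 0" --pt "0 0.14 0 0 0 0.021 0" --pt "0 0.15 0 0 0 0.022 0" --pt "-0.01 0.14 0 0 0 0.021 0" --pt "0 0.15 0 0 0 0.022 0" --pt "-0.01 0.14 0 0 0 0.021 0" --pt "0 0.14 0 0 0 0.022 0" --pt "-0.01 0.15 0 0 0 0.022 0" --pt "0 0.14 0 0 0 0.021 0" --pt "-0.01 0.15 0 0 0 0.022 0" --pt "0 0.14 0 0 0 0.021 0" --pt "-0.01 0.14 0 0 0 0.022 0"

```text
t: 19.95
eef_pos: [0.5462, 0.2113, 0.0526]
eef_rot: [-1.305, -2.857, 0.001]
force: [-0.4, 0.0, 0.8]
width: 0.498
grasp_force: 0.2
```

```bash
python3 net.py; python3 sw.py .17 .053 0 131,1 213,18
```

```text
lever_tab top 0.55 [254. 218.] at z: [0.568 0.15 ] r 0.113 ang 143.3
lever_tab side 0.59 [311. 152.] at z: [0.581 0.163] r 0.112 ang 133.9
handle_grip top 0.96 [234. 228.] at z: [0.546 0.198] r 0.161 ang 134.4
handle_grip side 0.91 [303. 150.] at z: [0.56  0.197] r 0.151 ang 130.5
pointer_tip top 0.59 [319. 162.] at z: [0.702 0.009] r 0.085 ang 301.0
pointer_tip side 0.64 [359. 208.] at z: [0.697 0.015] r 0.077 ang 300.0
20.35 [0.546207   0.21040491 0.05271188] [-0.79221726 -0.16856034 -0.00508805]
[[0.0,0.01,0.0,0.0,0.0,0.0,0.0],[-0.01,-0.17,0.0,0.0,0.0,-0.025,0.0],[-0.01,-0.17,0.0,0.0,0.0,-0.026,0.0],[0.0,-0.17,0.0,0.0,0.0,-0.025,0.0],[-0.01,-0.17,0.0,0.0,0.0,-0.025,0.0],[-0.01,-0.16,0.0,0.0,0.0,-0.025,0.0],[0.0,-0.17,0.0,0.0,0.0,-0.026,0.0],[-0.01,-0.17,0.0,0.0,0.0,-0.025,0.0],[-0.01,-0.17,0.0,0.0,0.0,-0.025,0.0],[0.0,-0.17,0.0,0.0,0.0,-0.026,0.0],[-0.01,-0.17,0.0,0.0,0.0,-0.025,0.0],[-0.01,-0.17,0.0,0.0,0.0,-0.025,0.0],[0.0,-0.17,0.0,0.0,0.0,-0.026,0.0],[-0.01,-0.17,0.0,0.0,0.0,-0.025,0.0],[-0.01,-0.16,0.0,0.0,0.0,-0.025,0.0],[-0.01,-0.17,0.0,0.0,0.0,-0.026,0.0],[0.0,-0.17,0.0,0.0,0.0,-0.025,0.0],[-0.01,-0.17,0.0,0.0,0.0,-0.025,0.0],[0.0,-0.17,0.0,0.0,0.0,-0.025,0.0]]
19 end [ 0.5156 -0.0105  0.0528] [ 0.89  -3.013  0.   ]
```

Call:
drive_tool --pt "-0.01 -0.17 0 0 0 -0.025 0" --pt "-0.01 -0.17 0 0 0 -0.026 0" --pt "0 -0.17 0 0 0 -0.025 0" --pt "-0.01 -0.17 0 0 0 -0.025 0" --pt "-0.01 -0.16 0 0 0 -0.025 0" --pt "0 -0.17 0 0 0 -0.026 0" --pt "-0.01 -0.17 0 0 0 -0.025 0" --pt "-0.01 -0.17 0 0 0 -0.025 0" --pt "0 -0.17 0 0 0 -0.026 0" --pt "-0.01 -0.17 0 0 0 -0.025 0" --pt "-0.01 -0.17 0 0 0 -0.025 0" --pt "0 -0.17 0 0 0 -0.026 0" --pt "-0.01 -0.17 0 0 0 -0.025 0" --pt "-0.01 -0.16 0 0 0 -0.025 0" --pt "-0.01 -0.17 0 0 0 -0.026 0" --pt "0 -0.17 0 0 0 -0.025 0" --pt "-0.01 -0.17 0 0 0 -0.025 0" --pt "0 -0.17 0 0 0 -0.025 0" --pt "0 0 0 0 0 0 0"

```text
t: 22.72
eef_pos: [0.5155, -0.0103, 0.0529]
eef_rot: [-0.886, 3.013, 0.003]
force: [0.1, 3.1, 0.6]
width: 0.496
grasp_force: 1.1
```

```bash
python3 net.py; python3 sw.py .17 .053 0 213,1 131,18
```

```text
lever_tab side 0.65 [310. 194.] at z: [0.576 0.016] r 0.106 ang 218.6
handle_grip top 0.76 [317. 242.] at z: [0.518 0.012] r 0.157 ang 206.5
handle_grip side 0.84 [289. 208.] at z: [ 0.524 -0.   ] r 0.158 ang 211.6
pointer_tip top 0.69 [298. 147.] at z: [0.738 0.059] r 0.083 ang 343.7
pointer_tip side 0.55 [372. 193.] at z: [0.736 0.065] r 0.079 ang 347.1
23.125 [ 0.51518123 -0.00988485  0.05294261] [0.64432885 3.49616557 1.23856876]
[[-0.01,-0.01,0.0,0.0,0.0,0.0,0.0],[0.0,0.17,0.0,0.0,0.0,0.025,0.0],[-0.01,0.17,0.0,0.0,0.0,0.025,0.0],[-0.01,0.17,0.0,0.0,0.0,0.026,0.0],[0.0,0.17,0.0,0.0,0.0,0.025,0.0],[-0.01,0.17,0.0,0.0,0.0,0.025,0.0],[-0.01,0.16,0.0,0.0,0.0,0.025,0.0],[0.0,0.17,0.0,0.0,0.0,0.026,0.0],[-0.01,0.17,0.0,0.0,0.0,0.025,0.0],[-0.01,0.17,0.0,0.0,0.0,0.025,0.0],[0.0,0.17,0.0,0.0,0.0,0.026,0.0],[-0.01,0.17,0.0,0.0,0.0,0.025,0.0],[-0.01,0.17,0.0,0.0,0.0,0.025,0.0],[0.0,0.17,0.0,0.0,0.0,0.026,0.0],[-0.01,0.16,0.0,0.0,0.0,0.025,0.0],[-0.01,0.17,0.0,0.0,0.0,0.025,0.0],[0.0,0.17,0.0,0.0,0.0,0.026,0.0],[-0.01,0.17,0.0,0.0,0.0,0.025,0.0],[-0.01,0.17,0.0,0.0,0.0,0.025,0.0]]
19 end [0.5472 0.2105 0.053 ] [1.302e+00 2.859e+00 1.000e-03]
```

Call:
drive_tool --pt "0 0.17 0 0 0 0.025 0" --pt "-0.01 0.17 0 0 0 0.025 0" --pt "-0.01 0.17 0 0 0 0.026 0" --pt "0 0.17 0 0 0 0.025 0" --pt "-0.01 0.17 0 0 0 0.025 0" --pt "-0.01 0.16 0 0 0 0.025 0" --pt "0 0.17 0 0 0 0.026 0" --pt "-0.01 0.17 0 0 0 0.025 0" --pt "-0.01 0.17 0 0 0 0.025 0" --pt "0 0.17 0 0 0 0.026 0" --pt "-0.01 0.17 0 0 0 0.025 0" --pt "-0.01 0.17 0 0 0 0.025 0" --pt "0 0.17 0 0 0 0.026 0" --pt "-0.01 0.16 0 0 0 0.025 0" --pt "-0.01 0.17 0 0 0 0.025 0" --pt "0 0.17 0 0 0 0.026 0" --pt "-0.01 0.17 0 0 0 0.025 0" --pt "-0.01 0.17 0 0 0 0.025 0" --pt "0 0 0 0 0 0 0"

```text
t: 25.5
eef_pos: [0.5467, 0.2098, 0.0528]
eef_rot: [1.301, 2.859, -0.002]
force: [-0.3, 0.5, 0.2]
width: 0.501
grasp_force: 0.0
```

Call:
drive_tool --pt "-0.01 -0.17 0 0 0 -0.025 0" --pt "-0.01 -0.17 0 0 0 -0.026 0" --pt "0 -0.17 0 0 0 -0.025 0" --pt "-0.01 -0.17 0 0 0 -0.025 0" --pt "-0.01 -0.16 0 0 0 -0.025 0" --pt "0 -0.17 0 0 0 -0.026 0" --pt "-0.01 -0.17 0 0 0 -0.025 0" --pt "-0.01 -0.17 0 0 0 -0.025 0" --pt "0 -0.17 0 0 0 -0.026 0" --pt "-0.01 -0.17 0 0 0 -0.025 0" --pt "-0.01 -0.17 0 0 0 -0.025 0" --pt "0 -0.17 0 0 0 -0.026 0" --pt "-0.01 -0.17 0 0 0 -0.025 0" --pt "-0.01 -0.16 0 0 0 -0.025 0" --pt "-0.01 -0.17 0 0 0 -0.026 0" --pt "0 -0.17 0 0 0 -0.025 0" --pt "-0.01 -0.17 0 0 0 -0.025 0" --pt "0 -0.17 0 0 0 -0.025 0" --pt "0 0 0 0 0 0 0"

```text
t: 27.88
eef_pos: [0.5149, -0.0114, 0.0528]
eef_rot: [-0.888, 3.013, 0.002]
force: [0.1, 2.7, 1.8]
width: 0.499
grasp_force: 1.1
```

```bash
python3 net.py; python3 sw.py .17 .053 0 213,1 131,1
```

```text
lever_tab top 0.5 [313. 219.] at z: [0.568 0.021] r 0.11 ang 213.8
lever_tab side 0.67 [310. 196.] at z: [0.574 0.011] r 0.111 ang 220.2
handle_grip top 0.6 [317. 240.] at z: [0.521 0.012] r 0.154 ang 207.1
handle_grip side 0.62 [290. 204.] at z: [0.525 0.011] r 0.151 ang 208.1
pointer_tip top 0.89 [266. 153.] at z: [0.723 0.134] r 0.083 ang 38.8
pointer_tip side 0.6 [358. 171.] at z: [0.708 0.143] r 0.079 ang 51.0
28.275 [ 0.51460656 -0.01106928  0.05277304] [-1.10573738  1.85298726  0.29312846]
[[-0.02,0.0,0.0,0.0,0.0,0.0,0.0],[-1.83,2.11,0.0,0.0,0.0,0.455,0.0]]
2 end [0.5471 0.2111 0.0526] [-1.302e+00 -2.859e+00  1.000e-03]
```

Call:
drive_tool --pt "0 0.06 0 0 0 0 0" --pt "0 0.06 0 0 0 0.01 -0.3" --pt "0 0 0 0 0 0 -0.3" --pt "0 0 -0.25 0 0 0 -0.3" --pt "0 0 -0.3 0 0 0 -0.3" --pt "0 0 -0.4 0 0 0 -0.3" --pt "0 0 -0.4 0 0 0 -0.3" --pt "0 0 -0.4 0 0 0 -0.3" --pt "-0.2 0.4 -0.3 0 0 0 -0.3" --pt "0 0 0 0 0 0 -0.3" --pt "0 0 0 0 0 0 -0.3"

```text
t: 29.65
eef_pos: [0.507, 0.0318, 0.2171]
eef_rot: [0.842, -3.027, 0.002]
force: [0.7, -0.5, -0.1]
width: 0.649
grasp_force: 0.0
```

```bash
sed -i 's/-\[75,35\]/-[55,55]/' look.py; python3 look.py h; python3 net.py; python3 - <<'E'
from h import *
C={n:cam(n)[1:] for n in('side','top')}
for q in['shaker','bun_tray','card_stand']:
    print(q,{n:[np.round(a['position'],1).tolist() for a in landmark_of(n,q)[:1]] for n in C})
E
```

```text
[0.50677981 0.03123553 0.21624151] [-0.31908387 -0.28899872 -0.16660583] 0.651005368586563
lever_tab top 0.56 [311. 220.] at z: [0.567 0.026] r 0.108 ang 211.7
lever_tab side 0.41 [310. 191.] at z: [0.574 0.028] r 0.101 ang 212.8
handle_grip side 0.96 [286. 204.] at z: [0.516 0.011] r 0.159 ang 206.4
pointer_tip top 0.79 [267. 158.] at z: [0.711 0.132] r 0.072 ang 43.0
pointer_tip side 0.58 [361. 175.] at z: [0.714 0.128] r 0.072 ang 39.6
30.15 [0.50701372 0.03234016 0.21662977] [-1.06793718  0.49057459 -0.65955951]
shaker {'side': [[358.0, 143.0]], 'top': [[193.2, 151.6]]}
bun_tray {'side': [[334.8, 302.2]], 'top': [[404.5, 202.4]]}
card_stand {'side': [[297.8, 144.1]], 'top': [[197.0, 230.5]]}
```

View pics/h.png

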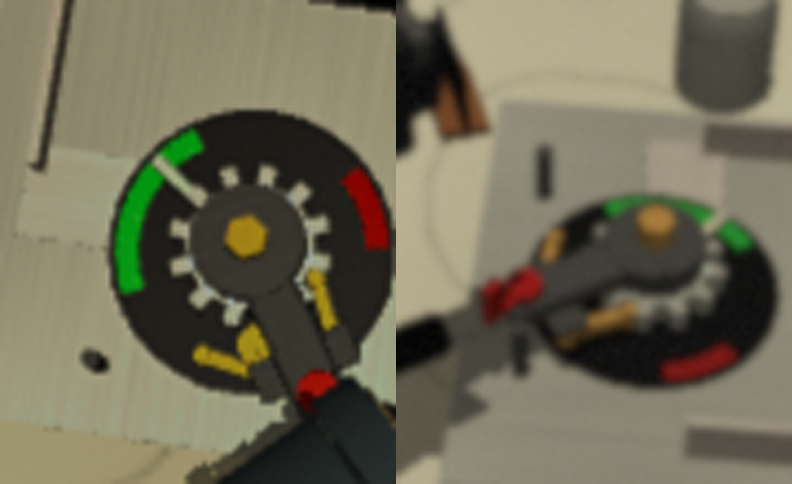

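The pointer (top crop, about (175,172)) stands well inside the green band. The lever is over to the loosen side, the bystanders haven't moved, and the gripper is clear.

```bash
python3 -c "
from workcell import robot
print(robot.sign_off())"
```

```text
the job is handed in; nothing more can be done
None
```

The job is handed in at about 30 s of the 56 s limit: the lever is fully on the loosen side, the bolt pointer is in the green band (about 2.1–2.2 rad by camera), the handle is released, and the bystanders show no movement; the judge's verdict was not shown.

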